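Index the tube carousel and set its brake

ROBOT

A 7-joint arm with a two-finger parallel gripper is mounted at the origin on the work surface. World frame = base frame: x ahead of the robot, y to its left, z up, the work surface at z = 0. Lengths are in m, angles in rad, forces in N, time in s.
With the tool pointing down it reaches from about 0.425 to 0.925 m from the base axis. Payload 6.8 kg.
Tool frame: the origin (TCP) lies at the very end of the fingers, on their centre line; the grasp point (between the pads) lies 19 mm behind it; z points along the fingers, y is the line along which they close (so a half turn about z gives the same grasp; the last joint's range is limited). The gripper opens to 85 mm and grips with 20 to 120 N. Pads are 22 mm wide; open, the fingers measure 114 mm over their backs; the gripper's body (76 mm by 85 mm) begins 54 mm behind the grasp point. The pads swing forward as they close: fully open they stand 13 mm farther back than shut.
Start: joints at [1.001, 0.477, 0.022, 1.555, -0.011, 1.109, -0.083], TCP at [0.301, -0.604, 0.196] pointing down, gripper open.
Joint ranges: [-2.96, 2.96], [-0.34, 2.1], [-1.41, 1.46], [0.24, 2.44], [-1.37, 4.51], [0.17, 1.92], [-2.96, 2.96]. Speed limits (rad/s): [2.39, 2.39, 3.14, 3.14, 3.14, 3.14, 3.14].

INTERFACE

Orientations are given as a rotation vector (axis times angle).
In Python, from bench import monitor, optics, r gives the robot as it stands.
- The arm moves only by the shell command python3 -m crank 'ROWS' [OPENING] [FORCE]. ROWS is JSON, a list of rows, each a list of 2 entries, a list of its own where there are three numbers: the shift along the tool's x, y, z in cm, then the turn, a rotation vector about the tool's x, y, z in rad. A call has 1 to 5 rows; each row shifts and turns the commanded pose from where the row before left it, along the tool's axes as they then stand; what a row does not reach is not made up. A row lasts 1/10 s, in which the tool goes at most 50 mm and 8.59 degrees, less where a joint would pass 70% of its speed; a pose out of reach is approached as far as the arm can. A call is refused whole if a number of a shift passes 5 or a number of a turn 0.15, either way. A call with a gripper value outside its range is refused whole. OPENING is the finger opening in cm, from 0 to 8.54, set as the call begins (- or left out, the last holds). The fingers move at their own pace and stop on an object; FORCE is the grip in N (left out, the last holds). Time passes only in rows, so rows that do not move let the fingers close. It gives the time, the measured TCP pose, the force, the opening and the grip force at its end, in the units of the state.
- monitor.get_obs(): the state, without advancing time (a new reading comes with each control period).
- optics.grab_frame(name): name is "scene" or "side" or "wrist"; returns (picture, depth): 420x560x3 uint8, red, green, blue; 420x560 float32, m along the optical axis (not along the pixel's ray), 0 where there is no reading.
- optics.camera_model(name): a dict with "vertical_fov" (degrees; the focal length in pixels is half the picture's height over the tangent of half this angle, whatever the lens; pixels are square), "cx", "cy" (the principal point, pixels), "R" (3x3) and "t" (3): a world point X has camera coordinates R X + t; the wrist camera has in their place "hand_eye" (4x4, takes a point from camera to tool coordinates, whose origin is the TCP and whose axes are the flange's). Camera axes: x right, y down, z forward; pixel columns grow to the right and rows downward; lengths in m; the calibration is good to about 2 mm. The wrist camera is an equidistant fisheye: a pixel r from the principal point sees the ray r / f radians off the axis. A picture is of the moment at which its call begins: read the wrist's pose just before it. camera_model takes no time and is no camera call.
- r.hand_in(): hands the job in; it is judged then, once.
The state is a dict: "clock": time; "joints": joint angles; "qvel": joint speeds; "tau": joint torques, N m; "tcp_pos": TCP position; "orientation": TCP orientation; "contact_force": force on the tool from outside, world axes, zero at the start; "moment": the same for the moment, N m; "grip_width": finger opening in m; "gripper_force": force on a finger pad.
Only numpy, scipy, OpenCV 4.12 (cv2) and the standard library are available. Lean on these libraries where they do the work, as an engineer would, in place of code of your own. Each camera call takes 0.05 s, during which the arm holds its last target. There are 200 camera calls.

TASK

With a fingertip, push on the spokes of the tube carousel and turn it slowly until the spoke with the one tall tube points straight at the tip of the fixed pointer, and let it come to rest there. Then push the brake lever fully on, clockwise seen from above, as far as it goes, and leave everything so. Do not let the carousel spin fast, do not touch or lift any of the tubes, and leave the other things on the bench where they stand.

Things in the scene. Friction and masses are not known exactly. Their poses are not given: they have to be found in the camera images.
- base: Fixed grey foot of the tube carousel: a disc 170 mm across, 16 mm high, with two flat tongues 12 mm thick, one with the pointer, one with the brake lever. Origin on the carousel's vertical turning axis at table level, z up; its x axis is the direction from the turning axis to the fixed pointer.
- pointer_tip (a point): Inner tip of the fixed steel pointer, a cone that points level at the turning axis, 150 mm from the axis and 70 mm above the table. Its cone (20 mm wide) and the post behind it (14 x 18 mm, top 80 mm above the table) stand just outside the circle of the spokes, 150 to 187 mm from the axis.
- carousel: The turning part: aluminium disc, 154 mm across, top 74 mm above the table, hub 28 mm wide and 100 mm high, four level spokes along its +x, +y, -x, -y. A tube stands in line with each spoke, 37 mm from the axis, the tall one on +x. Origin on the axis at table level, z up. Turns endlessly either way about z, stays where left (friction 0.08 N m, under 1 N at a spoke end).
- spoke_end (a point): Outer end of the tall tube's spoke (carousel +x), 140 mm from the turning axis. All four spokes are level steel bars 12 mm thick, centre line 70 mm above the table, bare from 77 to 140 mm from the axis. Beneath them: only the foot, its tongues and the brake's inner arm, all below 40 mm.
- tall_tube: The one tall plugged glass tube, 18 mm wide (white plug 22 mm) and 86 mm long, standing loose in its hole in the carousel, its top 122 mm above the table. Origin at the centre of its foot, 36 mm above the table, z up.
- brake_push (a point): Point to push on the brake lever's handle: centre line, 70 mm from the lever's pivot, 44 mm above the table. Handle: level steel bar 12 mm thick, ending in a black 24 mm ball 88 mm from the pivot; only the table is beneath. Site x points along the handle away from the pivot, z up; the handle closes clockwise seen from above, towards the point's -y.
- brake_pivot (a point): On the upright pivot axis of the brake lever, 50 mm above the table (the top of its 26 mm wide boss), 170 mm from the carousel axis. Its foot on the table is 44 mm wide and 12 mm high.
- brake (a joint): Angle of the brake lever, rad: 0 fully released, 1.25 fully on against its stop (clockwise seen from above as it grows). A light friction (about 0.09 N m) leaves it where it is put.
- short_tube_a: One of three short plugged glass tubes, 18 mm wide (plug 22 mm) and 50 mm long, loose in the carousel, top 86 mm above the table. Origin at the centre of its foot.
- short_tube_b: One of three short plugged glass tubes, 18 mm wide (plug 22 mm) and 50 mm long, loose in the carousel, top 86 mm above the table. Origin at the centre of its foot.
- short_tube_c: One of three short plugged glass tubes, 18 mm wide (plug 22 mm) and 50 mm long, loose in the carousel, top 86 mm above the table. Origin at the centre of its foot.
- dish: Bystander: a clear round petri dish, 90 mm across and 16 mm high, near the carousel. Origin at the centre of its underside.
- spatula: Bystander: a thin steel lab spatula, 160 mm long and 8 mm high, lying near the carousel. Origin on its underside.
- bottle_a: Bystander: a 70 mm wide, 140 mm tall media bottle with a blue cap, at the left. Origin at the centre of its underside.
- bottle_b: Bystander: an 86 mm wide, 170 mm tall media bottle with a blue cap, at the left. Origin at the centre of its underside.
- beaker: Bystander: an empty glass beaker, 70 mm wide and 90 mm high, near the pointer. Origin at the centre of its underside.
- rack: Bystander: a white rack full of tubes, 220 x 70 mm and 106 mm high, at the right. Origin at the centre of its underside.
- jar: Bystander: a white jar, 64 mm wide and 100 mm high, at the left. Origin at the centre of its underside.

How it is judged:
On the way, in this order (a step that is already met when the one before it is completed fails the run):
1. the tall tube's spoke points at the pointer and the carousel is at rest, the brake still off (y of spoke_end in the frame of base between -0.014 and 0.014 m and x of spoke_end in the frame of base above 0 m and angular speed of carousel below 0.1 rad/s and value of joint brake below 0.6 rad), for 0.3 s.
2. the brake lever is fully on (value of joint brake above 1.13 rad), for 0.2 s.
At the end, for the whole second after the job is handed in: The end of the tall tube's spoke lies within 14 mm (about 6 degrees) to either side of the line from the turning axis to the pointer, the carousel is at rest, the brake lever is within 0.12 rad of its stop, and all four tubes stand in their holes (y of spoke_end in the frame of base between -0.014 and 0.014 m and x of spoke_end in the frame of base above 0 m and angular speed of carousel below 0.1 rad/s and value of joint brake above 1.13 rad and x of tall_tube in the frame of carousel between 0.031 and 0.043 m and y of tall_tube in the frame of carousel between -0.006 and 0.006 m and z of each of tall_tube, short_tube_a, short_tube_b, short_tube_c in the frame of carousel below 0.042 m and x of short_tube_a in the frame of carousel between -0.006 and 0.006 m and y of short_tube_a in the frame of carousel between 0.031 and 0.043 m and x of short_tube_b in the frame of carousel between -0.043 and -0.031 m and y of short_tube_b in the frame of carousel between -0.006 and 0.006 m and x of short_tube_c in the frame of carousel between -0.006 and 0.006 m and y of short_tube_c in the frame of carousel between -0.043 and -0.031 m); the robot touches nothing.
It fails at once if the carousel is spun faster than 2.5 rad/s (angular speed of carousel above 2.5 rad/s).
It fails at once if a tube is touched (contact force between any of the fingers, the arm and tall_tube above 0.5 N or contact force between any of the fingers, the arm and short_tube_a above 0.5 N or contact force between any of the fingers, the arm and short_tube_b above 0.5 N or contact force between any of the fingers, the arm and short_tube_c above 0.5 N).
It fails at once if a tube is lifted (z of any of tall_tube, short_tube_a, short_tube_b, short_tube_c in the frame of carousel above 0.046 m).
It fails at once if a bystander is moved by more than 20 mm, pushed or lifted (distance of any of dish, spatula, bottle_a, bottle_b, beaker, rack, jar from where it was at the start of the episode above 0.02 m).
It also fails if it takes over 72 s, if anything falls off the work surface, if the arm or the gripper's body presses on something with over 40 N, if the wrist force passes 120 N, or if a joint passes its speed limit or range.

## Working session

There is one attempt and no reset: what is moved stays moved. The work goes in short steps, Python scripts to look and compute and a shell command to move; the robot and the scene stay as the last step left them, time stands still between calls to the robot, and variables do not carry over. Pictures are saved under pics/ and viewed, at most 10 in all, crops included, and the job is handed in when it is done.

```bash
ls; mkdir -p pics
python3 - <<'E'
from bench import monitor, optics, r
import cv2,numpy as np
o=monitor.get_obs();print(o)
for n in("scene","side"):
    p,d=optics.grab_frame(n);cv2.imwrite(f"pics/{n}0.png",p[:,:,::-1]);np.savez(f"{n}0.npz",p=p,d=d);print(optics.camera_model(n))
E
```

```text
pics
{'clock': 0.0, 'joints': array([ 1.00093041,  0.47779057,  0.02232917,  1.55642101, -0.01148939,
        1.10932841, -0.08315486]), 'qvel': array([ 4.64346146e-05,  1.43425461e-03, -2.62564433e-04, -1.58562502e-03,
        1.46619404e-03,  1.87467121e-05,  1.36107402e-03]), 'tau': array([-9.05598990e-04, -5.96451187e+01,  1.60810813e+00, -2.81199950e+01,
        1.25837469e-02,  9.35324613e-03,  5.20702415e-06]), 'tcp_pos': array([ 0.30042918, -0.60373068,  0.19494483]), 'orientation': array([-3.05654845e+00, -7.18487526e-01,  8.64977644e-04]), 'contact_force': array([ 0.25306502,  0.9111383 , -0.03060522]), 'moment': array([ 0.01126664, -0.01641466, -0.03564912]), 'gripper_force': 0.0, 'grip_width': 0.0855321576548161}
{'vertical_fov': 44.766962977636396, 'cx': 277.74598894337026, 'cy': 204.84343271689818, 'R': array([[-0.68377186,  0.72958418,  0.01276553],
       [ 0.59278058,  0.56559021, -0.57334013],
       [-0.42551995, -0.38446669, -0.81921801]]), 't': array([ 0.39954372, -0.32384206,  2.04588684])}
{'vertical_fov': 55.733606705524984, 'cx': 274.95230395886057, 'cy': 210.39340045923396, 'R': array([[-0.81893443, -0.57381368, -0.00917916],
       [-0.42239086,  0.61350066, -0.66723527],
       [ 0.38850015, -0.54254474, -0.74479047]]), 't': array([0.47017736, 0.31202447, 0.92977146])}
```

View pics/scene0.png

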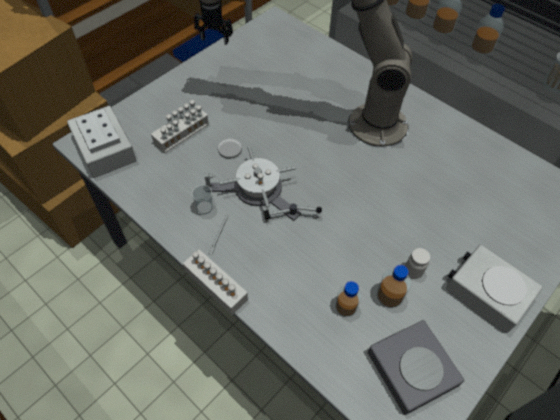

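View pics/side0.png

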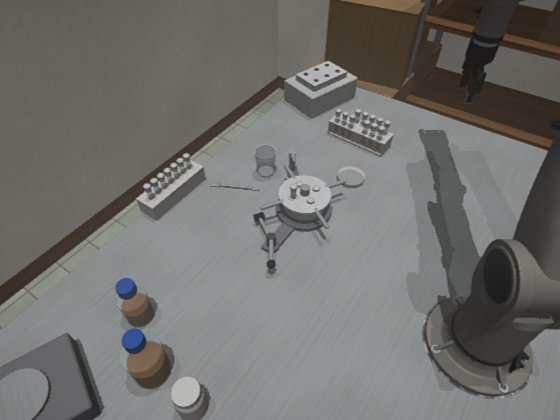

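The scene view shows the carousel at about (258,178), the pointer at (210,183), and the brake lever from (267,213) to a ball near (319,210). In the side view the carousel is at (304,195), the pointer at (292,160) and the brake near (270,240). I'll enlarge both.

```bash
cat > h.py <<'E'
import numpy as np,cv2
from bench import monitor, optics, r
from scipy.spatial.transform import Rotation as Ro
def ray(n,u,v):
    c=optics.camera_model(n);f=210/np.tan(np.radians(c['vertical_fov']/2))
    R=np.array(c['R']);return -R.T@c['t'],R.T@np.array([(u-c['cx'])/f,(v-c['cy'])/f,1])
def onz(n,u,v,z):
    o,d=ray(n,u,v);return o+d*(z-o[2])/d[2]
def proj(n,X):
    c=optics.camera_model(n);f=210/np.tan(np.radians(c['vertical_fov']/2))
    x=np.array(c['R'])@X+c['t'];return f*x[0]/x[2]+c['cx'],f*x[1]/x[2]+c['cy']
E
python3 - <<'E'
import numpy as np,cv2
a=np.load('scene0.npz')['p'][135:225,190:330];b=np.load('side0.npz')['p'][140:280,235:375]
A=cv2.resize(a,None,fx=5,fy=5,interpolation=2)[:,:,::-1];cv2.imwrite('pics/sc_crop.png',A)
cv2.imwrite('pics/si_crop.png',cv2.resize(b,None,fx=4.2,fy=4.2,interpolation=2)[:,:,::-1])
E
```

```text
(no output)
```

View pics/sc_crop.png

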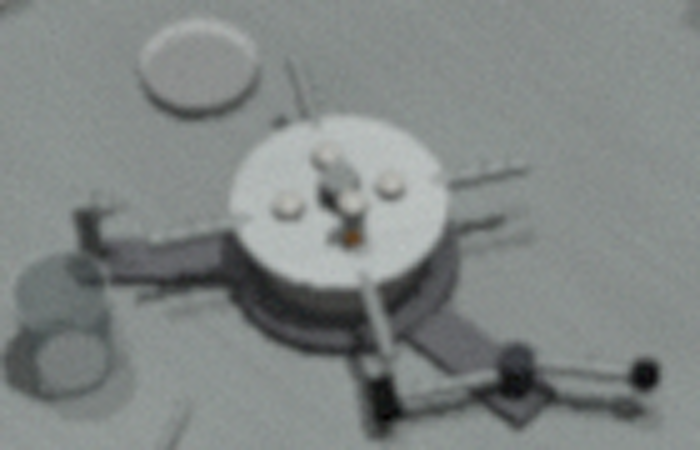

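View pics/si_crop.png

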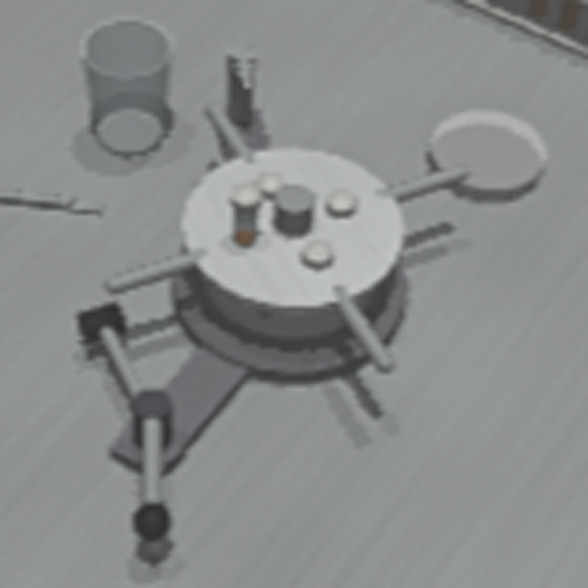

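The tall tube (orange content) sits on the spoke ending at scene-crop (390,355) / side-crop (110,283). The spoke at (212,110) is close to the pointer tip. The brake pivot is at (152,403) and the ball at (151,522).

Run:
```python
from h import *
np.set_printoptions(precision=4,suppress=True)
S=lambda u,v,z:onz("side",u/4.2+235,v/4.2+140,z)
C=lambda u,v,z:onz("scene",u/5+190,v/5+135,z)
ends_s=dict(tall=S(110,283,.07),nearptr=S(212,110,.07),dishsp=S(465,172,.07),rob=S(388,363,.07))
ends_c=dict(tall=C(390,352,.07),nearptr=C(137,238,.07),dishsp=C(292,62,.07),rob=C(527,170,.07))
for k in ends_s: print(k,ends_s[k],ends_c[k])
c=(sum(ends_s.values())/4+sum(ends_c.values())/4)/2
c_s=sum(ends_s.values())/4;c_c=sum(ends_c.values())/4
print("centre",c_s,c_c)
p=S(248,62,.08),C(95,212,.08)
print("pointer post",p)
for e,cc in((ends_s,c_s),(ends_c,c_c)):
  for k in e: d=e[k]-cc;print(k,np.degrees(np.arctan2(d[1],d[0])),np.hypot(*d[:2]))
for q in p: d=q-c;print("ptr",np.degrees(np.arctan2(d[1],d[0])),np.hypot(*d[:2]))
print("pivot",S(152,403,.05),C(517,357,.05));print("ball",S(151,522,.044),C(645,374,.044));print("inner",S(102,322,.035),C(385,395,.035))
print("dish",S(487,150,.016),C(200,65,.016));print("beaker",S(132,125,0),C(65,355,0)); print("spat end",S(100,211,.004),C(180,420,.004))
```

```text
tall [ 0.63   -0.0127  0.07  ] [ 0.6251 -0.0083  0.07  ]
nearptr [ 0.6707 -0.1965  0.07  ] [ 0.6768 -0.203   0.07  ]
dishsp [ 0.4838 -0.2441  0.07  ] [ 0.4871 -0.2401  0.07  ]
rob [ 0.4401 -0.0584  0.07  ] [ 0.4434 -0.0471  0.07  ]
centre [ 0.5562 -0.1279  0.07  ] [ 0.5581 -0.1246  0.07  ]
pointer post (array([ 0.6724, -0.2476,  0.08  ]), array([ 0.6861, -0.2347,  0.08  ]))
tall 57.34829537652589 0.13687291428694928
nearptr -30.896431872411828 0.1335326906034421
dishsp -121.91354186132055 0.13692398342386564
rob 149.06387906748787 0.13529467276983553
tall 60.07709203725275 0.13427200870712278
nearptr -33.43114819712022 0.1422976848097024
dishsp -121.573988049667 0.13559875778559108
rob 145.9452786609164 0.13848397029696896
ptr -46.46252467323038 0.16739062500892093
ptr -40.04403070023383 0.16849044306825436
pivot [0.5563 0.0426 0.05  ] [0.5579 0.048  0.05  ]
ball [0.5055 0.1153 0.044 ] [0.5045 0.1185 0.044 ]
inner [ 0.6329 -0.0051  0.035 ] [ 0.6358 -0.0028  0.035 ]
dish [ 0.5026 -0.3289  0.016 ] [ 0.5053 -0.3236  0.016 ]
beaker [ 0.7568 -0.2107  0.    ] [ 0.7507 -0.2069  0.    ]
spat end [ 0.7176 -0.115   0.004 ] [ 0.7342 -0.1059  0.004 ]
```

Clockwise turn of about 102° is needed (tall spoke at ~58.5°, pointer at ~-43.5°, axis ~(0.557,-0.126)). I move to behind the tall spoke, high, with the fingers shut.

```bash
R='python3 -m crank'
python3 -m crank '[[[3.7,-2.9,0],[0,0,0]],[[3.7,-2.9,0],[0,0,0]],[[3.7,-2.9,0],[0,0,0]],[[3.7,-2.9,0],[0,0,0]],[[3.7,-2.9,0],[0,0,0]]]' 0 40
python3 -m crank '[[[3.7,-2.9,0],[0,0,0]],[[3.7,-2.9,0],[0,0,0]],[[3.7,-2.9,0],[0,0,0]],[[3.7,-2.9,0],[0,0,0]],[[3.7,-2.9,0],[0,0,0]]]'
python3 -m crank '[[[3.7,-2.9,0],[0,0,0]],[[3.7,-2.9,0],[0,0,0]],[[3.7,-2.9,0],[0,0,0]],[[3.7,-2.9,0],[0,0,0]]]'
python3 -m crank '[[[0,0,0],[0,0,-0.14]],[[0,0,0],[0,0,-0.14]],[[0,0,0],[0,0,-0.14]],[[0,0,0],[0,0,-0.14]],[[0,0,0],[0,0,0]]]'
python3 - <<'E'
from h import *
o=monitor.get_obs();M=Ro.from_rotvec(o['orientation']).as_matrix();print(o['tcp_pos'],M,o['joints'])
p,d=optics.grab_frame("wrist");cv2.imwrite("pics/w1.png",p[:,:,::-1]);np.savez("w1.npz",p=p,d=d,T=o['tcp_pos'],M=M)
print(optics.camera_model("wrist"))
E
```

```text
clock: 0.6
tcp_pos: [0.4021, -0.3901, 0.1956]
orientation: [-3.058, -0.719, 0.001]
contact_force: [1.1, 0.0, 0.1]
grip_width: 0.0121
gripper_force: 0.0
clock: 1.1
tcp_pos: [0.503, -0.178, 0.1958]
orientation: [-3.058, -0.719, 0.0]
contact_force: [0.4, -0.3, -0.6]
grip_width: 0.0002
gripper_force: 0.0
clock: 1.5
tcp_pos: [0.5839, -0.0084, 0.1956]
orientation: [3.058, 0.719, -0.001]
contact_force: [0.5, -1.5, -0.1]
grip_width: -0.0004
gripper_force: 0.0
clock: 2.0
tcp_pos: [0.5833, -0.0101, 0.1954]
orientation: [-2.739, -1.537, 0.001]
contact_force: [-0.5, 0.0, -0.6]
grip_width: -0.0001
gripper_force: 0.0
[ 0.58328894 -0.01014624  0.19542742] [[ 5.20892759e-01  8.53621678e-01 -8.74648783e-04]
 [ 8.53622067e-01 -5.20892830e-01  1.62440433e-04]
 [-3.16935605e-04 -8.31233547e-04 -9.99999604e-01]] [ 0.20437041  0.35436729 -0.37161986  1.76004292  0.14503024  1.0549661
 -0.76597892]
{'vertical_fov': 65.70646984690485, 'cx': 284.9579910898708, 'cy': 212.40714547190657, 'hand_eye': array([[ 2.04264087e-06, -9.57337114e-01, -2.88973443e-01,
         7.36676504e-02],
       [ 9.99999978e-01,  6.31885103e-05, -2.02267947e-04,
         7.34349485e-04],
       [ 2.11898414e-04, -2.88973436e-01,  9.57337092e-01,
        -1.77675582e-01],
       [ 0.00000000e+00,  0.00000000e+00,  0.00000000e+00,
         1.00000000e+00]])}
```

View pics/w1.png

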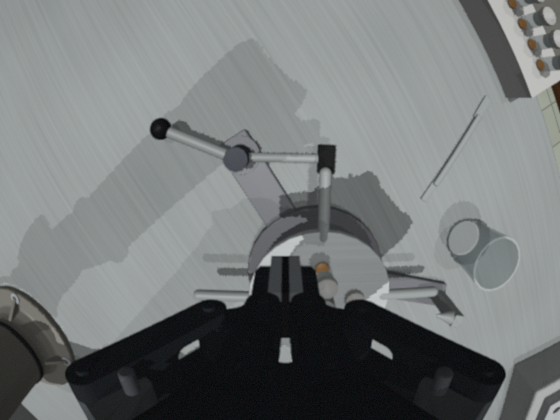

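The wrist view shows the tall spoke running down from about (325,170), with side spoke ends at (197,294) and (443,287). The pointer is near (447,310), the brake pivot at (237,157) and the ball at (160,128). I cast these rays.

```bash
cat >> h.py <<'E'
def wray(u,v,T,M):
    c=optics.camera_model("wrist");f=210/np.tan(np.radians(c['vertical_fov']/2));H=np.array(c['hand_eye'])
    x,y=u-c['cx'],v-c['cy'];q=np.hypot(x,y);th=q/f
    d=np.array([np.sin(th)*x/q,np.sin(th)*y/q,np.cos(th)])
    return T+M@H[:3,3],M@H[:3,:3]@d
def wonz(u,v,z,T,M):
    o,d=wray(u,v,T,M);return o+d*(z-o[2])/d[2]
E
python3 - <<'E'
from h import *
np.set_printoptions(precision=4,suppress=True)
a=np.load('w1.npz');W=lambda u,v,z:wonz(u,v,z,a['T'],a['M'])
for n,u,v,z in(("tall end",325,170,.07),("tall inner",323,237,.07),("rob",196,293,.07),("ptrsp",445,287,.07),("ptrtip",440,310,.07),("post",460,323,.08),("pivot",237,157,.05),("ball",160,128,.044),("shoe",327,158,.035)):
  X=W(u,v,z);d=X[:2]-[.557,-.126];print(n,X,np.hypot(*d),np.degrees(np.arctan2(d[1],d[0])))
p=a['p'];s=cv2.resize(p[130:340,180:480],None,fx=2.6,fy=2.6,interpolation=2);cv2.imwrite('pics/w1c.png',s[:,:,::-1])
E
```

```text
tall end [ 0.6287 -0.0096  0.07  ] 0.1366620247017256 58.3755196222876
tall inner [ 0.5936 -0.0675  0.07  ] 0.06897408474742671 57.93295667628132
rob [ 0.4418 -0.054   0.07  ] 0.13588564147777463 148.00353215104013
ptrsp [ 0.687  -0.2013  0.07  ] 0.15022033818855834 -30.065058838986797
ptrtip [ 0.6707 -0.2294  0.07  ] 0.15371031862288545 -42.27785571959048
post [ 0.6868 -0.2585  0.08  ] 0.18550628277456715 -45.596633443710935
pivot [0.5605 0.0438 0.05  ] 0.1698266143045664 88.83011952078415
ball [0.5065 0.1152 0.044 ] 0.24641840805932724 101.83542427940924
shoe [ 0.6376 -0.0068  0.035 ] 0.1439146787065645 55.93667610251297
```

View pics/w1c.png

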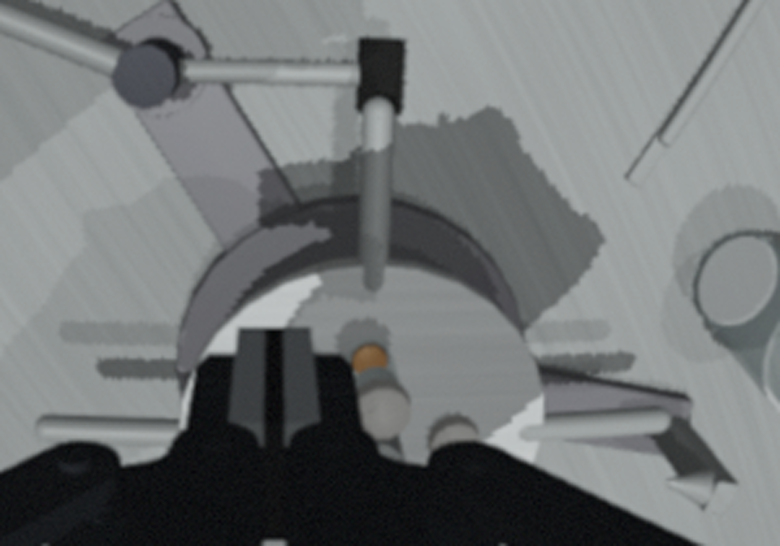

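```bash
python3 -m crank '[[[0,0,4.5],[0,0,0]],[[0,0,4.5],[0,0,0]],[[0,0,3],[0,0,0]],[[0,0,2],[0,0,0]],[[0,0,0],[0,0,0]]]'
python3 -m crank '[[[0,0.5,0],[0,0,0]],[[0,0.5,0],[0,0,0]],[[0,0.4,0],[0,0,0]],[[0,0.3,0],[0,0,0]],[[0,0,0],[0,0,0]]]'
python3 -m crank '[[[0.08,0.56,0],[0,0,0.05]],[[0.08,0.56,0],[0,0,0.05]],[[0.08,0.56,0],[0,0,0.05]],[[0.08,0.56,0],[0,0,0.05]],[[0.08,0.56,0],[0,0,0.05]]]'
python3 - <<'E'
from h import *
o=monitor.get_obs();M=Ro.from_rotvec(o['orientation']).as_matrix();d=o['tcp_pos'][:2]-[.558,-.126]
print("tool x ang",np.degrees(np.arctan2(M[1,0],M[0,0])),"r,t in tool",d@M[:2,:2])
p,dd=optics.grab_frame("wrist");cv2.imwrite("pics/w2.png",p[:,:,::-1])
E
```

```text
clock: 2.55
tcp_pos: [0.5809, -0.0103, 0.0529]
orientation: [-2.74, -1.531, 0.009]
contact_force: [-0.4, 0.5, 0.7]
grip_width: -0.0
gripper_force: 0.0
clock: 3.05
tcp_pos: [0.599, -0.0194, 0.0565]
orientation: [2.741, 1.534, 0.002]
contact_force: [-0.5, 0.6, 0.6]
grip_width: 0.0001
gripper_force: 0.0
clock: 3.55
tcp_pos: [0.6229, -0.0325, 0.0561]
orientation: [-2.912, -1.179, -0.0]
contact_force: [-0.1, -0.2, -0.1]
grip_width: 0.0002
gripper_force: 0.0
tool x ang 44.10367238320525 r,t in tool [ 0.11167975 -0.02190593]
```

View pics/w2.png

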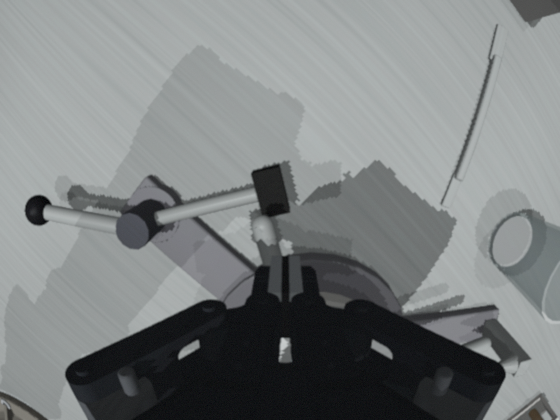

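Run:
```python
from h import *
np.set_printoptions(precision=4,suppress=True)
o=monitor.get_obs();T=o['tcp_pos'];M=Ro.from_rotvec(o['orientation']).as_matrix();print(T)
for z in(.07,.035):
  for u,v in((262,222),(270,190),(285,258)):
    X=wonz(u,v,z,T,M);d=X[:2]-[.558,-.126];print(z,u,v,X,np.hypot(*d),np.degrees(np.arctan2(d[1],d[0])),M.T@(X-T))
H=np.array(optics.camera_model("wrist")['hand_eye']);print("tip cam",np.linalg.inv(H)@[0,0,0,1])
for n,b in(("scene",(135,225,190,330)),("side",(140,280,235,375))):
    p,d=optics.grab_frame(n);np.savez(n+"1.npz",p=p,d=d)
    globals()[n]=cv2.resize(p[b[0]:b[1],b[2]:b[3]],(400,400*(b[1]-b[0])//(b[3]-b[2])),interpolation=2)
s=np.zeros((400,800,3),np.uint8);s[:scene.shape[0],:400]=scene;s[:,400:]=side;cv2.imwrite("pics/b1.png",s[:,:,::-1])
```

```text
[ 0.6238 -0.0333  0.0562]
0.07 262 222 [ 0.6295 -0.0118  0.07  ] 0.13473734327750206 57.96682052662859 [ 0.019  -0.0115 -0.0138]
0.07 270 190 [ 0.6451 -0.0029  0.07  ] 0.15080264783914055 54.70460471934834 [ 0.0365 -0.007  -0.0138]
0.07 285 258 [ 0.6228 -0.0352  0.07  ] 0.11157515333672625 54.48479439359697 [-0.002   0.0007 -0.0138]
0.035 262 222 [ 0.6192 -0.018   0.035 ] 0.12414655877648668 60.438800629088036 [ 0.0073 -0.0141  0.0212]
0.035 270 190 [ 0.6383 -0.0073  0.035 ] 0.14331906703351835 55.943868782248614 [ 0.0285 -0.0087  0.0212]
0.035 285 258 [ 0.6112 -0.0464  0.035 ] 0.09571675322037572 56.24929521169674 [-0.0182  0.0007  0.0212]
tip cam [-0.0007  0.0193  0.1914  1.    ]
```

View pics/b1.png

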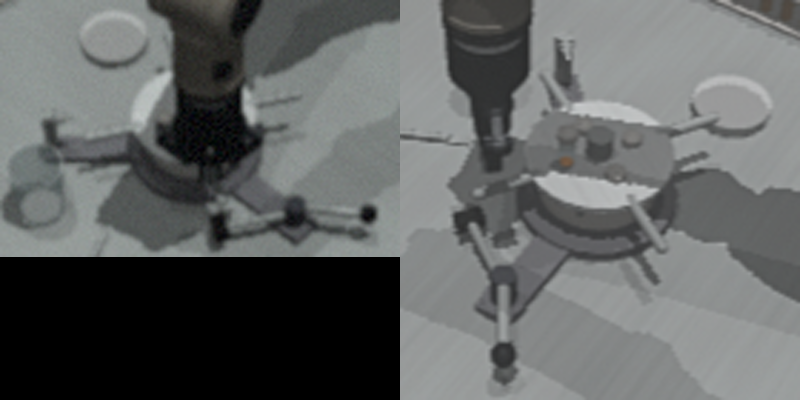

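The spoke still lies at about 58°, yet the TCP reads as past it with no force. I check where the fingertip really is using depth.

Run:
```python
from h import *
np.set_printoptions(precision=4,suppress=True,linewidth=150)
o=monitor.get_obs();T=o['tcp_pos'];M=Ro.from_rotvec(o['orientation']).as_matrix()
for n in("side","scene"):
    a=np.load(n+"1.npz");b=np.load(n+"0.npz");c=optics.camera_model(n);f=210/np.tan(np.radians(c['vertical_fov']/2));R=np.array(c['R'])
    print(n,"tcp px",proj(n,T))
    def cloud(d):
        v,u=np.mgrid[:420,:560];X=np.stack([(u-c['cx'])/f*d,(v-c['cy'])/f*d,d],-1)-c['t'];return X@R
    X=cloud(a['d']);m=(a['d']>0)&(np.abs(a['d']-b['d'])>.02)
    q=np.hypot(X[...,0]-T[0],X[...,1]-T[1])<.035;P=X[m&q]
    if len(P): i=np.argsort(P[:,2])[:12];print(P[i],len(P))
p,d=optics.grab_frame("wrist")
c=optics.camera_model("wrist");f=210/np.tan(np.radians(c['vertical_fov']/2));H=np.array(c['hand_eye'])
def wp(u,v):
    x,y=u-c['cx'],v-c['cy'];q=np.hypot(x,y);th=q/f;dr=np.array([np.tan(th)*x/q,np.tan(th)*y/q,1])
    return H[:3,:3]@(dr*d[v,u])+H[:3,3]
for u,v in((262,225),(264,235),(266,245),(266,255),(270,190),(272,258),(278,262),(293,262),(280,275),(293,275),(245,285)): X=wp(u,v);print(u,v,p[v,u],"tool",X,"world",T+M@X)
```

```text
side tcp px (np.float64(267.46312232173284), np.float64(207.4540166613667))
[[ 0.62   -0.028   0.0932]
 [ 0.6142 -0.0345  0.0951]
 [ 0.6209 -0.0246  0.0956]
 [ 0.6275 -0.0241  0.0962]
 [ 0.6245 -0.0201  0.0973]
 [ 0.6282 -0.0205  0.0988]
 [ 0.6212 -0.0204  0.099 ]
 [ 0.6294 -0.0222  0.1008]
 [ 0.6132 -0.0333  0.1008]
 [ 0.6265 -0.023   0.1018]
 [ 0.6147 -0.0354  0.1021]
 [ 0.6216 -0.021   0.1024]] 575
scene tcp px (np.float64(263.3095978936041), np.float64(203.31316374164655))
[[ 0.6101 -0.0522  0.0074]
 [ 0.6384 -0.0051  0.0416]
 [ 0.6325 -0.0335  0.0961]
 [ 0.6357 -0.0305  0.0965]
 [ 0.6323 -0.0244  0.0989]
 [ 0.6347 -0.0267  0.0991]
 [ 0.6322 -0.0291  0.1001]
 [ 0.6306 -0.0213  0.1002]
 [ 0.6318 -0.0248  0.1038]
 [ 0.6336 -0.0323  0.1041]
 [ 0.6216 -0.0253  0.1045]
 [ 0.6194 -0.0228  0.1046]] 1018
262 225 [164 169 168] tool [ 0.0193 -0.0111 -0.0195] world [ 0.6289 -0.0112  0.0755]
264 235 [158 163 164] tool [ 0.0138 -0.0102 -0.0194] world [ 0.6256 -0.0158  0.0754]
266 245 [84 88 88] tool [ 0.0084 -0.0092 -0.02  ] world [ 0.6224 -0.0202  0.076 ]
266 255 [74 78 78] tool [ 0.002  -0.0095 -0.0187] world [ 0.6177 -0.0245  0.0747]
270 190 [37 38 38] tool [ 0.0289 -0.0086  0.0193] world [ 0.6375 -0.0063  0.0367]
272 258 [69 72 74] tool [ 0.0106 -0.0053 -0.041 ] world [ 0.6267 -0.0215  0.097 ]
278 262 [66 70 72] tool [ 0.0105 -0.0024 -0.0452] world [ 0.6287 -0.0236  0.1012]
293 262 [67 71 72] tool [ 0.0109  0.0043 -0.0458] world [ 0.6336 -0.0282  0.1019]
280 275 [66 69 71] tool [ 0.0102 -0.0013 -0.0571] world [ 0.6292 -0.0246  0.1132]
293 275 [66 69 71] tool [ 0.0115  0.004  -0.0596] world [ 0.6339 -0.0275  0.1157]
245 285 [111 111 117] tool [-0.0503 -0.03    0.0403] world [ 0.5659 -0.0463  0.0157]
```

The real fingertip ends about 38 mm short of the reported TCP (z ≈ 0.094 while the TCP reads 0.056), so it passed over the spoke without contact. I check gripper clearance before going lower.

Run:
```python
from h import *
np.set_printoptions(precision=3,suppress=True,linewidth=150)
o=monitor.get_obs();T=o['tcp_pos'];M=Ro.from_rotvec(o['orientation']).as_matrix()
P=[]
for n in("side","scene"):
    a=np.load(n+"1.npz");b=np.load(n+"0.npz");c=optics.camera_model(n);f=210/np.tan(np.radians(c['vertical_fov']/2));R=np.array(c['R'])
    d=a['d'];v,u=np.mgrid[:420,:560];X=(np.stack([(u-c['cx'])/f*d,(v-c['cy'])/f*d,d],-1)-c['t'])@R
    P.append(((X-T)@M)[(d>0)&(b['d']-d>.02)])
d=optics.grab_frame("wrist")[1];c=optics.camera_model("wrist");f=210/np.tan(np.radians(c['vertical_fov']/2));H=np.array(c['hand_eye'])
v,u=np.mgrid[:420,:560];x,y=u-c['cx'],v-c['cy'];q=np.hypot(x,y)+1e-9;t=np.tan(q/f)/q*d
W=np.stack([x*t,y*t,d],-1)@H[:3,:3].T+H[:3,3];P.append(W[(d>0)&(d<.3)&(W[...,2]<-.025)&(v>255)])
for k,Q in enumerate(P):
  Q=Q[(np.abs(Q[:,:2])<.09).all(1)];print(k,len(Q))
  for y0 in np.arange(-.08,.08,.02):
    s=Q[(Q[:,1]>=y0)&(Q[:,1]<y0+.02)&(Q[:,2]<-.02)]
    if len(s): print(" y",round(y0,2),"zmax(lowest)",np.sort(s[:,2])[-3:],"x",s[s[:,2]>s[:,2].max()-.02][:,0].min(),s[s[:,2]>s[:,2].max()-.02][:,0].max())
```

```text
0 5417
 y -0.08 zmax(lowest) [-0.127 -0.127 -0.125] x -0.008144024567827052 0.012540035904281861
 y -0.06 zmax(lowest) [-0.105 -0.102 -0.1  ] x -0.007553061674163318 0.0142292422091463
 y -0.04 zmax(lowest) [-0.085 -0.083 -0.082] x -0.010033081581427057 0.014501234950088128
 y -0.02 zmax(lowest) [-0.04  -0.039 -0.037] x -0.007757455595309857 0.012398272157412179
 y 0.0 zmax(lowest) [-0.08  -0.063 -0.058] x 0.012843688937973517 0.012936051404868958
 y 0.02 zmax(lowest) [-0.395 -0.394 -0.392] x -0.004268014109985245 0.020699161941318215
 y 0.04 zmax(lowest) [-0.383 -0.381 -0.378] x 0.009278602770342197 0.02392094108683113
1 4129
 y -0.08 zmax(lowest) [-0.355 -0.35  -0.349] x -0.03341275567440385 -0.01216701958910521
 y -0.06 zmax(lowest) [-0.106 -0.104 -0.104] x 0.002207964736163874 0.015457126402688643
 y -0.04 zmax(lowest) [-0.083 -0.08  -0.079] x -0.011668636734258518 0.014249080221576319
 y -0.02 zmax(lowest) [-0.049 -0.049 -0.044] x 0.004340540973654987 0.014098729249748152
 y 0.0 zmax(lowest) [-0.043 -0.041 -0.04 ] x 0.0034981142432895973 0.01341660293002699
 y 0.02 zmax(lowest) 
[... 262 characters left out ...]
max(lowest) [-0.121 -0.121 -0.12 ] x 0.010298151114760276 0.012163668729869334
 y -0.06 zmax(lowest) [-0.096 -0.095 -0.094] x -0.00419880263153545 0.01321092192640877
 y -0.04 zmax(lowest) [-0.079 -0.079 -0.078] x -0.009352758063106079 0.014563705738677032
 y -0.02 zmax(lowest) [-0.039 -0.039 -0.039] x 0.0062082852825145335 0.011783438222945641
 y 0.0 zmax(lowest) [-0.039 -0.039 -0.038] x 0.005991161022810235 0.011954831486466456
 y 0.02 zmax(lowest) [-0.077 -0.077 -0.077] x -0.00901619545099197 0.014435166984321554
 y 0.04 zmax(lowest) [-0.094 -0.094 -0.093] x -0.008736195889360227 0.013232501875408448
 y 0.06 zmax(lowest) [-0.118 -0.117 -0.117] x -0.0006180218930954967 0.013090233959347698
```

Linkages sit 39 mm or more above the real tip, so lowering by 34 mm is clear. I back off to behind the spoke, go lower, and make contact.

```bash
python3 -m crank '[[[-0.6,-2.0,0],[0,0,0]],[[-0.6,-2.0,0],[0,0,0]],[[0,0,0],[0,0,-0.12]],[[0,0,0],[0,0,-0.13]],[[0,0,0],[0,0,0]]]'
python3 -m crank '[[[0,0,1.2],[0,0,0]],[[0,0,1.2],[0,0,0]],[[0,0,1.0],[0,0,0]],[[0,0,0],[0,0,0]],[[0,0,0],[0,0,0]]]'
python3 -m crank '[[[0,0.5,0],[0,0,0]],[[0,0.5,0],[0,0,0]],[[0,0.4,0],[0,0,0]],[[0,0.4,0],[0,0,0]],[[0,0,0],[0,0,0]]]'
cat > chk.py <<'E'
from h import *
o=monitor.get_obs();T=o['tcp_pos'];M=Ro.from_rotvec(o['orientation']).as_matrix();d=T[:2]-[.558,-.126]
print("tool x ang",np.degrees(np.arctan2(M[1,0],M[0,0])),"r,t in tool",d@M[:2,:2],"z",T[2],o['clock'])
d=optics.grab_frame("wrist")[1];c=optics.camera_model("wrist");f=210/np.tan(np.radians(c['vertical_fov']/2));H=np.array(c['hand_eye'])
v,u=np.mgrid[:420,:560];x,y=u-c['cx'],v-c['cy'];q=np.hypot(x,y)+1e-9;t=np.tan(q/f)/q*d
W=(np.stack([x*t,y*t,d],-1)@H[:3,:3].T+H[:3,3])@M.T+T
k=W[...,:2]-[.558,-.126];rr=np.hypot(k[...,0],k[...,1]);s=(d>0)&(abs(W[...,2]-.073)<.006)&(rr>.085)&(rr<.14)&(d>.05)
a=np.degrees(np.arctan2(k[...,1],k[...,0]))[s];h,e=np.histogram(a,np.arange(-180,181,4))
for i in np.where(h>25)[0]: print("bin",e[i],h[i],"med",np.median(a[(a>=e[i])&(a<e[i+1])]).round(1))
E
python3 chk.py
```

```text
clock: 4.3
tcp_pos: [0.5859, -0.0121, 0.056]
orientation: [-2.738, -1.539, -0.0]
contact_force: [0.5, -0.3, -0.8]
grip_width: 0.0
gripper_force: 0.0
clock: 4.8
tcp_pos: [0.5859, -0.0122, 0.0213]
orientation: [-2.74, -1.535, 0.002]
contact_force: [-0.2, -0.5, 0.6]
grip_width: -0.0001
gripper_force: 0.0
clock: 5.3
tcp_pos: [0.6024, -0.0222, 0.0221]
orientation: [2.741, 1.535, 0.001]
contact_force: [0.5, -0.1, 0.3]
grip_width: -0.0003
gripper_force: 0.0
tool x ang 58.50438539833115 r,t in tool [ 0.11172576 -0.01638587] z 0.02209298716183624 5.3
bin -36 26 med -33.5
bin 52 722 med 55.0
bin 56 1130 med 57.5
bin 60 238 med 61.9
bin 64 235 med 66.0
bin 68 222 med 70.4
```

```bash
python3 -m crank '[[[0.07,0.56,0],[0,0,0.05]],[[0.07,0.56,0],[0,0,0.05]],[[0.07,0.56,0],[0,0,0.05]],[[0.07,0.56,0],[0,0,0.05]],[[0.07,0.56,0],[0,0,0.05]]]'
python3 chk.py
python3 -m crank '[[[0.07,0.56,0],[0,0,0.05]],[[0.07,0.56,0],[0,0,0.05]],[[0.07,0.56,0],[0,0,0.05]],[[0.07,0.56,0],[0,0,0.05]],[[0.07,0.56,0],[0,0,0.05]]]'
python3 chk.py
```

```text
clock: 5.85
tcp_pos: [0.6256, -0.0358, 0.0218]
orientation: [-2.911, -1.18, 0.001]
contact_force: [-0.4, 1.7, 0.1]
grip_width: 0.0
gripper_force: 0.4
tool x ang 44.111749558095795 r,t in tool [ 0.11134506 -0.01772747] z 0.02176264024016116 5.85
bin -48 45 med -46.7
bin 40 1278 med 42.3
bin 44 644 med 44.9
bin 48 244 med 50.0
bin 52 201 med 53.8
bin 56 173 med 57.3
clock: 6.4
tcp_pos: [0.6457, -0.0552, 0.0217]
orientation: [-3.035, -0.809, 0.001]
contact_force: [-2.1, 0.6, 1.4]
grip_width: 0.0006
gripper_force: 0.4
tool x ang 29.853950038332847 r,t in tool [ 0.11132263 -0.01776616] z 0.021741389559786543 6.4
bin -64 48 med -61.0
bin 24 623 med 27.1
bin 28 1207 med 29.6
bin 32 238 med 34.0
bin 36 240 med 38.0
bin 40 222 med 42.3
```

The carousel follows. I continue.

```bash
python3 -m crank '[[[0.07,0.56,0],[0,0,0.05]],[[0.07,0.56,0],[0,0,0.05]],[[0.07,0.56,0],[0,0,0.05]],[[0.07,0.56,0],[0,0,0.05]],[[0.07,0.56,0],[0,0,0.05]]]'
python3 -m crank '[[[0.07,0.56,0],[0,0,0.05]],[[0.07,0.56,0],[0,0,0.05]],[[0.07,0.56,0],[0,0,0.05]],[[0.07,0.56,0],[0,0,0.05]],[[0.07,0.56,0],[0,0,0.05]]]'
python3 -m crank '[[[0.07,0.56,0],[0,0,0.05]],[[0.07,0.56,0],[0,0,0.05]],[[0.07,0.56,0],[0,0,0.05]],[[0.07,0.56,0],[0,0,0.05]],[[0.07,0.56,0],[0,0,0.05]]]'
python3 -m crank '[[[0.07,0.56,0],[0,0,0.05]],[[0.07,0.56,0],[0,0,0.05]],[[0.07,0.56,0],[0,0,0.05]],[[0,0,0],[0,0,0]]]'
python3 chk.py
python3 - <<'E'
from h import *
o=monitor.get_obs();T=o['tcp_pos'];M=Ro.from_rotvec(o['orientation']).as_matrix()
p,d=optics.grab_frame("wrist");np.savez("w3.npz",p=p,d=d,T=T,M=M);cv2.imwrite("pics/w3.png",p[:,:,::-1])
E
```

```text
clock: 6.95
tcp_pos: [0.6605, -0.079, 0.0218]
orientation: [-3.112, -0.426, 0.001]
contact_force: [-0.9, 0.3, -0.2]
grip_width: -0.0001
gripper_force: 0.4
clock: 7.45
tcp_pos: [0.6689, -0.1058, 0.0218]
orientation: [-3.141, -0.035, -0.0]
contact_force: [-0.8, 0.3, 0.5]
grip_width: -0.0001
gripper_force: 0.4
clock: 7.95
tcp_pos: [0.6704, -0.134, 0.0219]
orientation: [-3.121, 0.357, -0.001]
contact_force: [1.3, 0.6, -0.7]
grip_width: 0.0002
gripper_force: 0.4
clock: 8.35
tcp_pos: [0.6674, -0.152, 0.0219]
orientation: [3.085, -0.59, 0.0]
contact_force: [0.5, -0.7, -0.4]
grip_width: -0.0003
gripper_force: 0.0
tool x ang -21.659974842091803 r,t in tool [ 0.11124502 -0.01625616] z 0.02189171114687822 8.35
bin -116 27 med -112.8
bin -28 684 med -25.0
bin -24 1180 med -22.5
bin -20 241 med -18.0
bin -16 235 med -14.0
bin -12 223 med -9.7
```

View pics/w3.png

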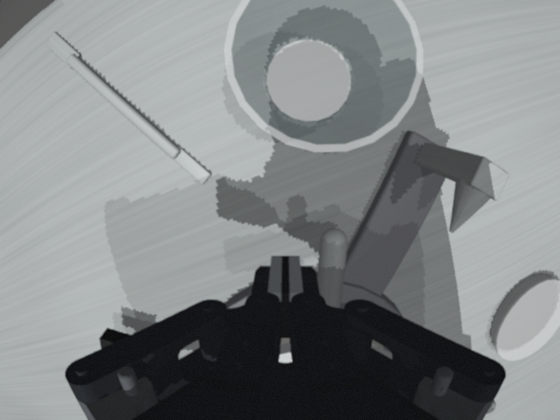

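The wrist view shows the tall spoke's end at (334,237), the pointer cone's tip at about (454,231), and the post behind it at (470,165).

Run:
```python
from h import *
np.set_printoptions(precision=4,suppress=True)
a=np.load('w3.npz');T,M,d=a['T'],a['M'],a['d']
for n,u,v,z in(("tip",454,231,.07),("cone base mid?",487,185,.07),("spoke end",333,231,.076),("spoke low",331,290,.076)):
  X=wonz(u,v,z,T,M);k=X[:2]-[.558,-.126];print(n,X,np.hypot(*k),np.degrees(np.arctan2(k[1],k[0])))
c=optics.camera_model("wrist");f=210/np.tan(np.radians(c['vertical_fov']/2));H=np.array(c['hand_eye'])
v,u=np.mgrid[:420,:560];x,y=u-c['cx'],v-c['cy'];q=np.hypot(x,y)+1e-9;t=np.tan(q/f)/q*d
W=(np.stack([x*t,y*t,d],-1)@H[:3,:3].T+H[:3,3])@M.T+T
m=(u>400)&(u<520)&(v>120)&(v<250)&(W[...,2]>.055)&(W[...,2]<.09)
P=W[m];k=P[:,:2]-[.558,-.126];r_=np.hypot(*k.T);print(len(P),P.mean(0))
for lo in np.arange(.145,.19,.006):
  s=(r_>=lo)&(r_<lo+.006)
  if s.sum()>3: an=np.degrees(np.arctan2(k[s,1],k[s,0]));print(round(lo,3),s.sum(),an.min(),an.max(),P[s,2].max())
ds=(u>315)&(u<350)&(v>225)&(v<300)&(abs(W[...,2]-.073)<.004);P=W[ds];cc,_=P[:,:2].mean(0),0;_,_,V=np.linalg.svd(P[:,:2]-cc);print("spoke line dir",np.degrees(np.arctan2(-abs(V[0,0])*np.sign(V[0,0])*V[0,1]/V[0,0]*0+V[0,1]*np.sign(V[0,0]),abs(V[0,0]))),cc)
```

```text
tip [ 0.6627 -0.2348  0.07  ] 0.15102312066968046 -46.101104463555025
cone base mid? [ 0.678  -0.2573  0.07  ] 0.17785931062135352 -47.57870307557294
spoke end [ 0.6873 -0.1806  0.076 ] 0.14040104499706366 -22.900076516365175
spoke low [ 0.6613 -0.1711  0.076 ] 0.11266396153675655 -23.579218543163943
2890 [ 0.6826 -0.2474  0.074 ]
0.145 11 -45.786530170006216 -44.92989565248853 0.07128434926479446
0.151 127 -46.344265873150015 -44.24715717985412 0.07393356359318277
0.157 258 -47.04699111235846 -43.28183919214527 0.07654097125889195
0.163 390 -48.2284232666573 -42.62194341677412 0.07873146545513834
0.169 604 -48.338250431298874 -42.12298414292367 0.08108743198093414
0.175 772 -48.367609418227914 -42.16400476707693 0.08106104359196202
0.181 725 -48.37198198406282 -42.2461138428477 0.08164929438698221
spoke line dir -21.730412516986426 [ 0.6723 -0.1753]
```

```bash
python3 -m crank '[[[0.07,0.56,0],[0,0,0.05]],[[0.07,0.56,0],[0,0,0.05]],[[0.07,0.56,0],[0,0,0.05]],[[0.07,0.56,0],[0,0,0.05]],[[0.07,0.56,0],[0,0,0.05]]]'
python3 -m crank '[[[0.07,0.56,0],[0,0,0.05]],[[0.06,0.45,0],[0,0,0.04]],[[0.03,0.25,0],[0,0,0.023]],[[0.02,0.17,0],[0,0,0.015]],[[0,0,0],[0,0,0]]]'
python3 chk.py
cat > m.py <<'E'
from h import *
o=monitor.get_obs();T=o['tcp_pos'];M=Ro.from_rotvec(o['orientation']).as_matrix()
p,d=optics.grab_frame("wrist");np.savez("w4.npz",p=p,d=d,T=T,M=M)
c=optics.camera_model("wrist");f=210/np.tan(np.radians(c['vertical_fov']/2));H=np.array(c['hand_eye'])
v,u=np.mgrid[:420,:560];x,y=u-c['cx'],v-c['cy'];q=np.hypot(x,y)+1e-9;t=np.tan(q/f)/q*d
W=(np.stack([x*t,y*t,d],-1)@H[:3,:3].T+H[:3,3])@M.T+T
k=W[...,:2]-[.558,-.126];rr=np.hypot(k[...,0],k[...,1]);an=np.degrees(np.arctan2(k[...,1],k[...,0]));z=W[...,2]
for lo,hi in((.088,.1),(.1,.11),(.11,.12),(.12,.13),(.13,.138),(.152,.158),(.158,.164),(.164,.17),(.17,.18)):
    s=(rr>lo)&(rr<hi)&(z>.066)&(z<.0785)&(an<-25)&(an>-70)
    if s.sum()>5: print(lo,s.sum(),np.percentile(an[s],[2,50,98]).round(1),z[s].max().round(4))
E
python3 m.py
```

```text
clock: 8.95
tcp_pos: [0.6582, -0.1769, 0.0219]
orientation: [-2.987, 0.969, -0.0]
contact_force: [1.3, 0.4, -0.1]
grip_width: -0.0001
gripper_force: 0.4
clock: 9.45
tcp_pos: [0.6503, -0.19, 0.0219]
orientation: [2.92, -1.159, -0.0]
contact_force: [-0.8, 1.3, -0.8]
grip_width: 0.0003
gripper_force: 0.0
tool x ang -43.31794774751262 r,t in tool [ 0.11103509 -0.01674124] z 0.02191404387022882 9.45
bin -136 57 med -133.0
bin -48 1165 med -45.5
bin -44 811 med -42.9
bin -40 233 med -38.0
bin -36 203 med -34.2
bin -32 202 med -30.5
0.1 195 [-47.9 -45.7 -43. ] 0.0769
0.11 685 [-47.4 -43.4 -38.7] 0.0785
0.12 1110 [-46.9 -38.3 -29.3] 0.0785
0.13 533 [-47.  -44.4 -42.2] 0.0771
0.152 178 [-46.6 -45.4 -44.3] 0.0742
0.158 317 [-47.1 -45.2 -43.6] 0.077
0.164 496 [-47.6 -45.  -42.9] 0.0785
0.17 383 [-48.1 -43.9 -25.7] 0.0785
```

The spoke now sits at about -44.5° and the pointer at -45.4°, within 1°. I back off, let it rest, and lift.

```bash
python3 -m crank '[[[0,-0.8,0],[0,0,0]],[[0,-1.2,0],[0,0,0]],[[0,0,0],[0,0,0]],[[0,0,0],[0,0,0]],[[0,0,0],[0,0,0]]]'
python3 m.py
python3 -m crank '[[[0,0,-3],[0,0,0]],[[0,0,-4],[0,0,0]],[[0,0,-4],[0,0,0]],[[0,0,-4],[0,0,0]],[[0,0,0],[0,0,0]]]'
python3 - <<'E'
from h import *
np.set_printoptions(precision=2,suppress=True)
o=monitor.get_obs();T=o['tcp_pos'];M=Ro.from_rotvec(o['orientation']).as_matrix();print(T,o['joints'],o['clock'])
pv=np.array([.5583,.0445]);u=lambda a:np.array([np.cos(np.radians(a)),np.sin(np.radians(a))])
pt=lambda phi,off:pv+.06*u(phi)+off*u(phi+90)
P=[pt(126.5,.036)]+[pt(a,.017) for a in np.arange(126.5,50,-6)]
prev=T[:2]
for q in P: print(q.round(4),"tool cm",100*((q-prev)@M[:2,:2]));prev=q
E
```

```text
clock: 10.05
tcp_pos: [0.6639, -0.1756, 0.0218]
orientation: [2.919, -1.16, -0.0]
contact_force: [0.0, -0.3, 0.2]
grip_width: 0.0001
gripper_force: 0.0
0.1 213 [-47.7 -44.4 -41.7] 0.0775
0.11 500 [-47.2 -43.9 -41.8] 0.0767
0.12 1026 [-46.7 -42.  -25.3] 0.0784
0.13 490 [-46.7 -44.1 -42.3] 0.077
0.152 158 [-46.6 -45.3 -44.3] 0.0747
0.158 310 [-47.  -45.  -43.6] 0.0767
0.164 467 [-47.5 -44.8 -43. ] 0.0785
0.17 421 [-47.9 -43.3 -42.4] 0.0785
clock: 10.6
tcp_pos: [0.6677, -0.1772, 0.179]
orientation: [-2.917, 1.161, -0.017]
contact_force: [0.3, 0.1, -0.0]
grip_width: -0.0002
gripper_force: 0.0
[ 0.67 -0.18  0.18] [ 0.04  0.51  0.18  1.55 -0.1   1.07 -2.08] 10.6
[0.49 0.07] tool cm [-29.72  -6.1 ]
[0.51 0.08] tool cm [ 0.33 -1.87]
[0.51 0.09] tool cm [-0.03 -0.65]
[0.52 0.09] tool cm [ 0.04 -0.65]
[0.52 0.1 ] tool cm [ 0.11 -0.64]
[0.53 0.1 ] tool cm [ 0.17 -0.63]
[0.53 0.1 ] tool cm [ 0.24 -0.61]
[0.54 0.1 ] tool cm [ 0.3  -0.58]
[0.55 0.11] tool cm [ 0.36 -0.55]
[0.55 0.11] tool cm [ 0.41 -0.51]
[0.56 0.11] tool cm [ 0.46 -0.46]
[0.57 0.11] tool cm [ 0.51 -0.41]
[0.57 0.11] tool cm [ 0.55 -0.35]
[0.58 0.1 ] tool cm [ 0.58 -0.29]
```

```bash
python3 -m crank '[[[-3.7,-0.76,0],[0,0,0]],[[-3.7,-0.76,0],[0,0,0]],[[-3.7,-0.76,0],[0,0,0]],[[-3.7,-0.76,0],[0,0,0]],[[-3.7,-0.76,0],[0,0,0]]]'
python3 -m crank '[[[-3.7,-0.76,0],[0,0,0]],[[-3.7,-0.76,0],[0,0,0]],[[-3.7,-0.76,0],[0,0,0]],[[0,0,0],[0,0,0]],[[0,0,0],[0,0,0]]]'
python3 -m crank '[[[0,0,4],[0,0,0]],[[0,0,4],[0,0,0]],[[0,0,3.5],[0,0,0]],[[0,0,2],[0,0,0]],[[0,0,0],[0,0,0]]]'
python3 - <<'E'
from h import *
a=np.load('side0.npz');o=monitor.get_obs();T=o['tcp_pos'];M=Ro.from_rotvec(o['orientation']).as_matrix();print(T,o['contact_force'])
d=T[:2]-[.5583,.0445];h=np.radians(126.5);print("along handle",d@[np.cos(h),np.sin(h)],"ccw",d@[-np.sin(h),np.cos(h)])
E
```

```text
clock: 11.1
tcp_pos: [0.5543, -0.0202, 0.1716]
orientation: [2.919, -1.161, -0.0]
contact_force: [0.6, 0.1, -0.1]
grip_width: 0.0001
gripper_force: 0.0
clock: 11.6
tcp_pos: [0.4902, 0.0721, 0.1719]
orientation: [2.921, -1.158, 0.0]
contact_force: [0.2, -1.1, 0.2]
grip_width: 0.0
gripper_force: 0.0
clock: 12.1
tcp_pos: [0.4888, 0.0697, 0.0342]
orientation: [2.915, -1.162, -0.006]
contact_force: [0.2, -0.1, -0.6]
grip_width: 0.0003
gripper_force: 0.0
[0.48883268 0.06967003 0.03422613] [ 0.16988728 -0.06014853 -0.59732331]
along handle 0.06155384247221268 ccw 0.040870076940365783
```

```bash
python3 -m crank '[[[0,0,1.5],[0,0,0]],[[0,0,1.2],[0,0,0]],[[0,0,0.8],[0,0,0]],[[0,0,0],[0,0,0]]]'
python3 -m crank '[[[0.2,-0.8,0],[0,0,0]],[[0.2,-0.8,0],[0,0,0]],[[0,-0.7,0],[0,0,0]],[[0,-0.65,0],[0,0,0]],[[0.04,-0.65,0],[0,0,0]]]'
python3 -m crank '[[[0.1,-0.64,0],[0,0,0]],[[0.17,-0.63,0],[0,0,0]],[[0.24,-0.61,0],[0,0,0]],[[0.3,-0.58,0],[0,0,0]],[[0.36,-0.55,0],[0,0,0]]]'
cat > b.py <<'E'
from h import *
P=[]
for n in("side","scene"):
    p,d=optics.grab_frame(n);c=optics.camera_model(n);f=210/np.tan(np.radians(c['vertical_fov']/2));R=np.array(c['R'])
    v,u=np.mgrid[:420,:560];X=(np.stack([(u-c['cx'])/f*d,(v-c['cy'])/f*d,d],-1)-c['t'])@R
    k=X[...,:2]-[.5583,.0445];rr=np.hypot(k[...,0],k[...,1]);an=np.degrees(np.arctan2(k[...,1],k[...,0]))
    s=(p.max(2)<75)&(d>0)&(rr>.075)&(rr<.103)&(X[...,2]>.035)&(X[...,2]<.06)&(an>20)&(an<150)
    print(n,"ball",s.sum(),an[s].mean() if s.any() else None)
o=monitor.get_obs();print(o['tcp_pos'],o['contact_force'],o['clock'])
E
python3 b.py
```

```text
clock: 12.5
tcp_pos: [0.4903, 0.0714, 0.0015]
orientation: [2.919, -1.16, -0.001]
contact_force: [-0.2, 1.6, 0.1]
grip_width: 0.0001
gripper_force: 0.0
clock: 13.0
tcp_pos: [0.5187, 0.0952, 0.002]
orientation: [2.919, -1.16, -0.0]
contact_force: [-1.4, -1.3, 0.4]
grip_width: -0.0002
gripper_force: 0.9
clock: 13.5
tcp_pos: [0.5479, 0.1092, 0.0018]
orientation: [2.92, -1.159, -0.001]
contact_force: [-1.8, -0.5, 0.0]
grip_width: -0.0005
gripper_force: 0.8
side ball 73 86.24532265709381
scene ball 37 79.39884664270188
[0.54888144 0.10949887 0.00196781] [-0.08490077 -0.446128   -0.14543818] 13.6
```

```bash
python3 -m crank '[[[0.44,-0.5,0],[0,0,0]],[[0.48,-0.45,0],[0,0,0]],[[0.53,-0.38,0],[0,0,0]],[[0.57,-0.32,0],[0,0,0]],[[0,0,0],[0,0,0]]]'
python3 b.py
```

```text
clock: 14.1
tcp_pos: [0.5647, 0.1104, 0.0]
orientation: [2.917, -1.153, -0.026]
contact_force: [-19.8, 7.3, 5.6]
grip_width: -0.0002
gripper_force: 10.7
side ball 61 73.43338210867208
scene ball 42 67.88115354838263
[ 5.64728595e-01  1.10466376e-01 -1.16629092e-04] [-19.4679476    7.51922548   7.38507542] 14.2
```

The force of 20 N square to the handle at about 70° suggests the stop (the inner arm then points straight at the axis). I back off, lift clear and verify.

```bash
python3 -m crank '[[[-0.8,0.35,0],[0,0,0]],[[-0.8,0.35,0],[0,0,0]],[[-0.9,0.4,0],[0,0,0]],[[-0.9,0.4,0],[0,0,0]],[[0,0,0],[0,0,0]]]'
python3 -m crank '[[[0,0,-2],[0,0,0]],[[0,0,-4],[0,0,0]],[[0,0,-4],[0,0,0]],[[0,0,-4],[0,0,0]],[[0,0,-4],[0,0,0]]]'
python3 -m crank '[[[0,3,-3],[0,0,0]],[[0,3,-3],[0,0,0]],[[0,4,0],[0,0,0]],[[0,4,0],[0,0,0]],[[0,0,0],[0,0,0]]]'
python3 b.py
python3 - <<'E'
from h import *
for n,b in(("scene",(135,225,190,330)),("side",(140,280,235,375))):
    p,d=optics.grab_frame(n);np.savez(n+"2.npz",p=p,d=d)
    globals()[n]=cv2.resize(p[b[0]:b[1],b[2]:b[3]],(400,400*(b[1]-b[0])//(b[3]-b[2])),interpolation=2)
s=np.zeros((400,800,3),np.uint8);s[:scene.shape[0],:400]=scene;s[:,400:]=side;cv2.imwrite("pics/b2.png",s[:,:,::-1])
E
```

```text
clock: 14.7
tcp_pos: [0.5375, 0.1201, 0.002]
orientation: [-2.92, 1.158, 0.001]
contact_force: [-0.2, 0.3, -0.1]
grip_width: 0.0002
gripper_force: 0.0
clock: 15.2
tcp_pos: [0.5389, 0.1191, 0.1839]
orientation: [-2.919, 1.16, -0.002]
contact_force: [1.5, 0.2, -0.1]
grip_width: -0.0002
gripper_force: 0.0
clock: 15.7
tcp_pos: [0.4398, 0.0133, 0.2422]
orientation: [2.916, -1.168, -0.0]
contact_force: [0.1, -0.6, -0.0]
grip_width: 0.0003
gripper_force: 0.0
side ball 47 71.80846321998744
scene ball 30 67.45450529517535
[0.4426925  0.01707332 0.24250305] [-1.11409228  0.60609578  0.41046256] 15.8
```

View pics/b2.png

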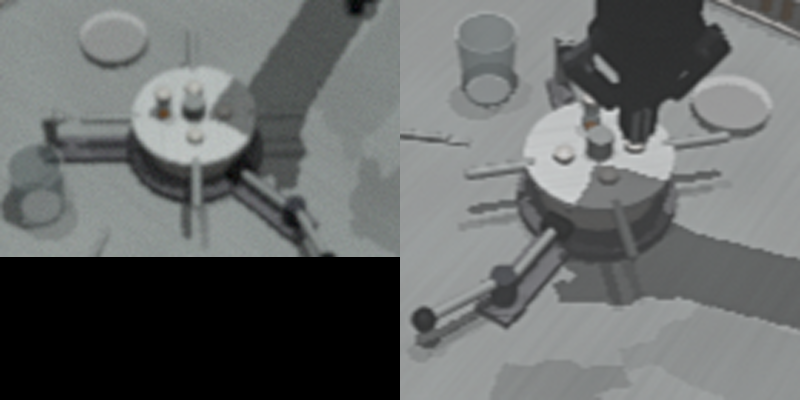

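The inner arm now points straight at the axis with its shoe against the carousel. The tall tube's spoke (scene-crop end (75,121)) points at the pointer post (50,125). One last number on the alignment before handing in.

Run:
```python
from h import *
S=lambda u,v,z:onz("side",(u-400)*.35+235,v*.35+140,z)
C=lambda u,v,z:onz("scene",u*.35+190,v*.35+135,z)
for n,X,e in(("tall",C(75,121,.07),0),("45",C(197,203,.07),90),("45s",S(633,253,.07),180),("s",S(468,173,.07),90),("s",S(729,136,.07),-90),("c",C(188,32,.07),-90),("c",C(300,117,.07),180)):
  k=X[:2]-[.558,-.126];print(n,np.hypot(*k).round(3),(np.degrees(np.arctan2(k[1],k[0]))-e+180)%360-180)
```

```text
tall 0.143 -42.5118213835878
45 0.133 -42.75366640059252
45s 0.133 -42.938692407105464
s 0.134 -44.32098269113595
s 0.141 -44.462160537884614
c 0.136 -43.58693751598355
c 0.134 -47.63984261851488
```

Mean spoke angle is about -44°, against the pointer at -45.4°, well inside ±5.7°.

```bash
python3 -c "
from bench import r
print(r.hand_in())"
```

```text
the job is handed in; nothing more can be done
None
```

I turned the tall tube's spoke to within about 1.5° of the pointer, pushed the brake lever until it stopped hard at about 20 N, and backed the arm clear. The job is handed in, but no verdict was returned. The lever's exact angle could not be read directly; I took it as fully on because it stopped hard and its inner arm points straight at the axis.

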